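# Pack the tap tools into the dispenser's service case

### The job

Put the two aluminium tap tools away in the drink dispenser's service case: push the case's release tab inward so that the white cover springs up, swing the cover all the way open until it rests leaning back, then press the spanner and the T-shaped tap lever each into the cutout of its own shape, fully home, with the base plate flush with the black insert. Leave the cover open and do not disturb the other things on the counter.

Things in the scene. Friction and masses are not known exactly. Their poses are not given: they have to be found in the camera images.
- case: Flat grey service case fixed to the counter, 212 x 212 mm, its top face (grey rim and black insert, all level) 24 mm above the counter. Origin: centre of its underside; +x points from the release tab (robot side) to the cover's hinge, z up. Under the cover the insert has two shaped cutouts, 16 mm deep, 3 mm wider than the tools on every side, with sprung grey cheeks in their side walls.
- cover (a joint): Angle of the white cover (180 x 208 mm, lying on the case, top 50 mm above the counter): 0 shut, grows as the robot-side edge lifts and swings away from the robot; stop at 2.05 rad. Latched until the tab is pressed; then two pins spring it up to about 0.18 rad (front edge up 30 mm), where it stays. Past about 1.35 rad it falls open to the stop by weight; before that it falls back onto the pins.
- cover_hinge (a point): Point in the middle of the cover's hinge axis (axis along the case's y), 96 mm from the case's origin towards +x, 26 mm above the counter.
- cover_handle (a point): Middle of the round steel bar handle on the cover near its front edge: 12 mm thick, 90 mm long along the case's y between two posts, axis 32 mm above the cover's top, 26 mm free below it. When shut it lies 164 mm horizontally and 56 mm vertically from the hinge (173 mm in all). Pinched from above, fingers closing along the case's x, it turns between the fingers as the cover swings.
- tab (a joint): Travel of the release tab: 0 at rest, 0.010 m fully pressed, along the case's +x (towards the cover). It frees the cover from about 0.007 m. Sprung: 3 N to start, 5 N fully in; it springs back when let go.
- tab_face (a point): Middle of the outer (robot-side) face of the release tab, an upright grey plate with ribs on the case's near rim, 44 mm wide, 6 mm thick, from 25 to 56 mm above the counter; this point is 45 mm above the counter. Push it along the case's +x.
- spanner: Aluminium tap spanner lying flat, 0.14 to 0.28 kg. Base plate 16 mm thick, 136 mm long: head 46 x 50 mm (x = -57 to -11 mm, 50 wide in y), handle 90 x 26 mm (x = -11 to 79). On it a grip rib 60 mm long (x = -30 to 30), 20 mm wide, 16 to 38 mm above the underside. Origin: on the underside below the middle of the rib, near the balance point; x along the tool (head at -x), z up.
- lever: Aluminium T-shaped tap lever lying flat, 0.14 to 0.28 kg. Base plate 16 mm thick, 121 mm long: stem 95 x 26 mm (x = -75 to 20 mm), crossbar 26 x 80 mm (x = 20 to 46, 80 wide in y). On it a grip rib 56 mm long (x = -28 to 28), 20 mm wide, 16 to 38 mm above the underside. Origin: on the underside below the middle of the rib, near the balance point; x along the stem (crossbar at +x), z up.
- spanner_cutout (a point): Where the spanner's origin belongs: point on its cutout's floor, 8 mm above the counter; axes are the case's and the seated spanner's (head towards the tab). Four sprung cheeks stop a tool laid in about 10 mm proud; a push of about 8 to 12 N down on its middle snaps it home, where friction keeps it.
- lever_cutout (a point): Where the T lever's origin belongs: point on its cutout's floor, 8 mm above the counter; axes are the case's and the seated lever's (crossbar towards the hinge). Four sprung cheeks stop a tool laid in about 10 mm proud; a push of about 8 to 12 N down on its middle snaps it home, where friction keeps it.
- cup_a: Bystander: white paper drinking cup standing upright, 76 mm wide, 85 mm tall; origin under its centre; leave it where it is.
- cup_stack: Bystander: stack of white paper cups, 78 mm wide, 130 mm tall; origin under its centre; leave it where it is.
- syrup: Bystander: amber syrup bottle, 66 mm wide, 190 mm tall; origin under its centre; leave it where it is.
- spoon: Bystander: metal spoon lying flat, 160 mm long; origin under its centre; leave it where it is.
- lid_pile: Bystander: flat white pile of cup lids, 86 mm wide, 16 mm tall; origin under its centre; leave it where it is.
- jug: Bystander: steel mug with one handle, 90 mm wide, 100 mm tall; origin under its centre; leave it where it is.
- puck: Bystander: round steel weight with a black knob, 58 mm wide, 52 mm tall; origin under its centre; leave it where it is.
Mind the look-alikes: they are no part of the job. Leave any green look-alike of the lever alone.

How it is judged (in metres and radians):
On the way, in this order (a step that is already met when the one before it is completed fails the run):
1. the release tab is pressed in (over 6 mm) (value of joint tab above 0.006 m), for 0.05 s.
2. the cover is swung fully open (over 1.8 rad) (value of joint cover above 1.8 rad), for 0.2 s.
3. one of the two tools is pressed home in its own cutout (((horizontal distance between spanner and spanner_cutout below 0.006 m and z of spanner in the frame of spanner_cutout below 0.0025 m and angle between the x axis of spanner and the x axis of spanner_cutout, either way round below 0.06 rad and angle between spanner's own z axis and vertical below 0.04 rad and linear speed of spanner below 0.02 m/s) or (horizontal distance between lever and lever_cutout below 0.006 m and z of lever in the frame of lever_cutout below 0.0025 m and angle between the x axis of lever and the x axis of lever_cutout, either way round below 0.06 rad and angle between lever's own z axis and vertical below 0.04 rad and linear speed of lever below 0.02 m/s))), for 0.1 s.
At the end, for the whole second after the job is handed in: Both tools are at rest in their own cutouts, origin within 6 mm of the cutout's point in plan, underside within 2.5 mm of its floor (base plate flush with the insert), x axis within 0.06 rad of the cutout's and upright within 0.04 rad; the cover stays open beyond 1.8 rad (horizontal distance between spanner and spanner_cutout below 0.006 m and z of spanner in the frame of spanner_cutout below 0.0025 m and angle between the x axis of spanner and the x axis of spanner_cutout, either way round below 0.06 rad and angle between each of spanner, lever's own z axis and vertical below 0.04 rad and linear speed of each of spanner, lever below 0.02 m/s and horizontal distance between lever and lever_cutout below 0.006 m and z of lever in the frame of lever_cutout below 0.0025 m and angle between the x axis of lever and the x axis of lever_cutout, either way round below 0.06 rad and value of joint cover above 1.8 rad); the robot touches nothing.
It fails at once if a bystander is moved by more than 30 mm (distance of any of cup_a, cup_stack, syrup, spoon, lid_pile, jug, puck from where it was at the start of the episode above 0.03 m).
It also fails if it takes over 72 s, if anything falls off the work surface, if the arm or the gripper's body presses on something with over 40 N, if the wrist force passes 120 N, or if a joint passes its speed limit or range.

### The arm

A 7-joint arm with a two-finger parallel gripper is mounted at the origin on the work surface. World frame = base frame: x ahead of the robot, y to its left, z up, the work surface at z = 0. Lengths are in mm, angles in rad, forces in N, time in s.
With the tool pointing down it reaches from about 400 to 900 mm from the base axis. Payload 5.6 kg.
Tool frame: the origin (TCP) lies midway between the tips of the shut fingers; the grasp point (between the pads) lies 19 mm behind it; z points along the fingers, y is the direction in which the jaws open and shut (so a half turn about z gives the same grasp; the last joint's range is limited). The gripper opens to 92 mm and grips with 3 to 60 N. Pads are 20 mm wide; open, the fingers measure 128 mm over their backs; the gripper's body (75 mm by 189 mm) begins 69 mm behind the grasp point.
Start: joints at [-1.286, 0.468, -0.012, 1.603, 0.006, 1.071, -0.056], TCP at [209.316, 615.383, 214.592] pointing down, gripper open.
Joint ranges: [-2.53, 2.53], [-0.31, 2.02], [-1.57, 1.55], [0.28, 2.44], [-1.29, 4.43], [0.15, 1.84], [-2.92, 2.92]. Speed limits (rad/s): [2.57, 2.57, 3.14, 3.14, 3.14, 3.14, 3.14].

### API

Orientations are given as a unit quaternion [x, y, z, w].
In Python, from station import r, viewer, job gives the robot as it stands.
- The arm moves only by the tool move_arm, never from a script. Its argument "moves" is one flat list of numbers, 5 for each row, row after row: the finger opening in mm, from 0 to 91.9, then the shift along the world's x, y, z in units of 40 mm (1.0 is 40 mm), then the turn about the world's z in units of 4 degrees (1.0 is 4 degrees). In form: [claw, tx, ty, tz, spin, claw, tx, ty, tz, spin, ...]. A call has 1 to 8 rows; each row shifts and turns the commanded pose from where the row before left it; what a row does not reach is not made up. A row lasts 1/8 s, in which the tool goes at most 62.5 mm and 10.7 degrees, less where a joint would pass 70% of its speed; a pose out of reach is approached as far as the arm can. A call with a number of a shift or a turn outside -1 to 1 is refused whole. A call with a gripper value outside its range is refused whole. The fingers move at their own pace and stop on an object; "newtons" is the grip in N (left out, the last holds). Time passes only in rows, so rows that do not move let the fingers close. It gives the time, the measured TCP pose, the force and the opening at its end, in the units of the state.
- r.state(): the state, without advancing time (a new reading comes with each control period).
- viewer.snapshot(name): name is "scene" or "top"; returns a dict with "pixels" (400x640x3 uint8, red, green, blue), "fovy" (degrees; the focal length in pixels is half the picture's height over the tangent of half this angle, whatever the lens; pixels are square), "cx", "cy" (the principal point, pixels), "distortion" ([k1, k2, p1, p2, k3] as OpenCV has them; the pictures are not rectified), "view" (4x4, takes a point from world to camera coordinates). Camera axes: x right, y down, z forward; pixel columns grow to the right and rows downward; lengths in mm; the calibration is good to about 2 mm. A picture is of the moment at which its call begins. There is no depth.
- job.job_done(): hands the job in, once; it reports no verdict.
Trained networks look in the newest picture that a camera, given by its name, has taken for a name from the list of things; names that differ only in an ending like _2 or _b are one class to them, and where a whole thing is asked for, a point or a joint stands for the part that bears it (a point fixed in the world has none). Each returns a list of dicts, best first, with "conf" (0 to 1); they miss things now and then, are a little off and sometimes report something else, mostly with a low value. They report only what shows in the picture. A call takes as long as a camera call. They do not tell look-alikes from the thing itself.
- viewer.look_for(camera, name): "xyz" ([x, y, z] in mm, in the coordinates of the camera as it stood for that picture, good to about 4 mm: the middle of the surface that is visible of it).
- viewer.outline_of(camera, name): "pixels" (400x640 bool, what is visible of it).
The state is a dict: "time": time; "qpos": joint angles; "qvel": joint speeds; "joint_torque": joint torques, N m; "ee_pos": TCP position; "eef_rot": TCP orientation; "force": force on the tool from outside, world axes, zero at the start; "ft_torque": the same for the moment, N m; "opening": finger opening in mm.
Only numpy, scipy, OpenCV 4.12 (cv2) and the standard library are available. Lean on these libraries where they do the work, as an engineer would, in place of code of your own. Each camera call takes 0.05 s, during which the arm holds its last target. There are 200 camera calls.

## Working session

There is one attempt and no reset: what is moved stays moved. The work goes in short steps, Python scripts to look and compute and a tool call to move; the robot and the scene stay as the last step left them, time stands still between calls to the robot, and variables do not carry over. Pictures are saved under pics/ and viewed, about 8 in all and at most 12, crops included, and the job is handed in when it is done.

Besides the shell and the picture viewer there is one more tool, called by a JSON object that holds its "method" and its "body". move_arm: Moves the arm, as the interface text tells. Shifts and turns lie within -1 to 1; 1 stands for 40 mm of shift or 4 degrees of turn. Its arguments: {"type":"object","properties":{"moves":{"type":"array","items":{"type":"number"}},"newtons":{"type":"number"}},"required":["moves"]}

```bash
mkdir -p pics; ls; cat > h.py <<'E'
import numpy as np, cv2
from station import r, viewer, job
def K(s):
    f=200/np.tan(np.radians(s["fovy"])/2); return np.array([[f,0,s["cx"]],[0,f,s["cy"]],[0,0,1.]])
def w2p(s,P):
    V=np.array(s["view"]); P=np.atleast_2d(np.array(P,float))
    return cv2.projectPoints(P.reshape(-1,1,3),cv2.Rodrigues(V[:3,:3])[0],V[:3,3],K(s),np.array(s["distortion"],float))[0][:,0]
def p2w(s,uv,z):
    V=np.array(s["view"]);n=cv2.undistortPoints(np.array(uv,float).reshape(-1,1,2),K(s),np.array(s["distortion"],float))[:,0]
    d=np.c_[n,np.ones(len(n))]@V[:3,:3]; c=-V[:3,:3].T@V[:3,3]
    return c+d*((z-c[2])/d[:,2])[:,None]
def c2w(s,p):
    V=np.array(s["view"]); return V[:3,:3].T@(np.array(p)-V[:3,3])
def save(s,name,box=None,k=1):
    im=s["pixels"][...,::-1]
    if box: im=im[box[1]:box[3],box[0]:box[2]]
    cv2.imwrite("pics/"+name,cv2.resize(im,None,fx=k,fy=k,interpolation=cv2.INTER_CUBIC))
E
python3 - <<'E'
from h import *
for c in("scene","top"):
    s=viewer.snapshot(c); save(s,c+"0.png"); print(c,s["fovy"],s["distortion"],"cam",c2w(s,[0,0,0]).round())
    for n in["case","cover","cover_handle","tab_face","spanner","lever","cup_a","cup_stack","syrup","spoon","lid_pile","jug","puck"]:
        L=viewer.look_for(c,n)
        print(n,[(round(d["conf"],2),c2w(s,d["xyz"]).round().tolist(),w2p(s,c2w(s,d["xyz"])).round()[0].tolist()) for d in L][:3])
print(r.state())
E
```

```text
pics
scene 53.83085598643166 [-0.04499322  0.          0.          0.          0.        ] cam [1356. -118.  865.]
case [(0.96, [609.0, -4.0, 54.0], [324.0, 246.0])]
cover [(0.9, [584.0, -1.0, 55.0], [323.0, 239.0]), (0.24, [609.0, -3.0, 53.0], [324.0, 246.0])]
cover_handle [(0.82, [589.0, 1.0, 50.0], [324.0, 242.0]), (0.64, [710.0, 248.0, 20.0], [419.0, 275.0])]
tab_face [(0.5, [611.0, -5.0, 51.0], [323.0, 247.0])]
spanner [(0.8, [470.0, -289.0, 19.0], [225.0, 227.0])]
lever [(0.87, [356.0, 99.0, 19.0], [344.0, 196.0]), (0.73, [227.0, 265.0, 18.0], [383.0, 171.0]), (0.68, [434.0, 281.0, 19.0], [403.0, 208.0])]
cup_a [(0.58, [616.0, 273.0, 58.0], [420.0, 240.0])]
cup_stack [(0.91, [640.0, -321.0, 120.0], [202.0, 246.0])]
syrup [(0.65, [699.0, 348.0, 105.0], [460.0, 248.0]), (0.61, [641.0, -319.0, 117.0], [203.0, 247.0]), (0.49, [616.0, 272.0, 59.0], [420.0, 240.0])]
spoon [(0.66, [473.0, 444.0, 20.0], [455.0, 212.0])]
lid_pile [(0.72, [524.0, -438.0, 18.0], [172.0, 244.0])]
jug [(0.94, [686.0, -422.0, 68.0], [164.0, 276.0]), (0.49, [608.0, -0.0, 49.0], [325.0, 247.0])]
puck [(0.83, [
[... 1285 characters left out ...]
5.0, 203.0])]
{'time': 1.4, 'qpos': array([-1.28601355,  0.46751183, -0.01160338,  1.60270403,  0.00598767,
        1.07138017, -0.05630077]), 'qvel': array([ 0.00035009,  0.00113852,  0.00083091, -0.00189418, -0.00149885,
       -0.00080677,  0.00029129]), 'joint_torque': array([-8.98715393e-05, -5.20409274e+01, -1.23681259e-02, -2.44055343e+01,
       -5.66554489e-02,  1.13373037e-02,  1.75706992e-05]), 'ee_pos': array([209.30282998, 615.39021324, 214.58300625]), 'eef_rot': array([1.63195664e-01, 9.86593723e-01, 1.40295014e-05, 1.52309637e-05]), 'force': array([ 0.27572193, -0.04824151,  0.42499   ]), 'ft_torque': array([-0.01576705, -0.0008283 ,  0.02602395]), 'opening': 92.2111452497957}
```

View both.

View pics/top0.png

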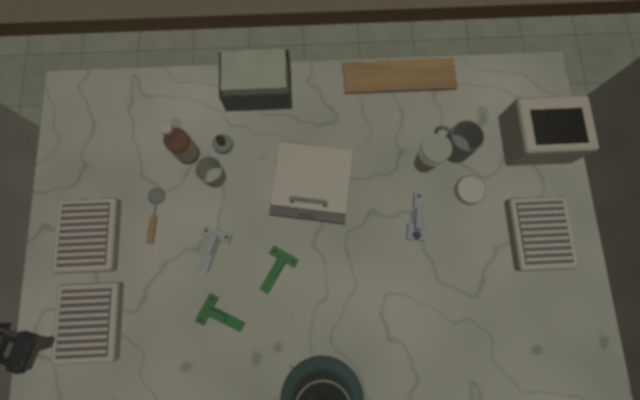

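View pics/scene0.png

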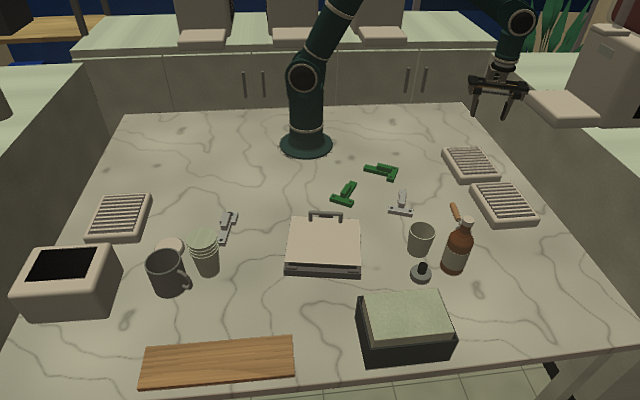

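```bash
cat > fit.py <<'E'
from h import *
from scipy.optimize import minimize
def B(x0,x1,y0,y1,z0,z1): return np.array([[x,y,z] for x in(x0,x1) for y in(y0,y1) for z in(z0,z1)],float)
M=dict(spanner=[B(-57,-11,-25,25,0,16),B(-11,79,-13,13,0,16),B(-30,30,-10,10,16,38)],
 lever=[B(-75,20,-13,13,0,16),B(20,46,-40,40,0,16),B(-28,28,-10,10,16,38)],
 case=[B(-106,106,-106,106,0,24),B(-84,96,-104,104,24,50),B(-74,-62,-45,45,76,88),B(-112,-106,-22,22,25,56)])
def place(P,q):
    c,s_=np.cos(q[2]),np.sin(q[2]); return np.c_[P[:,0]*c-P[:,1]*s_+q[0],P[:,0]*s_+P[:,1]*c+q[1],P[:,2]+(q[3] if len(q)>3 else 0)]
S=8
def sil(s,name,q,box):
    x0,y0,x1,y1=box; m=np.zeros(((y1-y0)*S,(x1-x0)*S),np.uint8)
    for b in M[name]:
        p=(w2p(s,place(b,q))-[x0,y0]+.5)*S
        cv2.fillConvexPoly(m,cv2.convexHull(p.astype(np.float32)).round().astype(np.int32),1)
    return cv2.resize(m.astype(np.float32),(x1-x0,y1-y0),interpolation=cv2.INTER_AREA)
def box_of(m,pad=12):
    y,x=np.where(m); return max(x.min()-pad,0),max(y.min()-pad,0),min(x.max()+pad,640),min(y.max()+pad,400)
def fit(name,obs,q0):
    # obs: list of (snapshot, mask)
    bx=[box_of(m) for _,m in obs]
    def cost(v):
        q=[v[0],v[1],v[2]/100]; return sum(np.abs(sil(s,name,q,b)-m[b[1]:b[3],b[0]:b[2]]).sum()/m.sum() for (s,m),b in zip(obs,bx))
    best=None
    for dy in (0,-.15,.15):
        v0=np.array([q0[0],q0[1],(q0[2]+dy)*100])
        o=minimize(cost,v0,method="Nelder-Mead",options=dict(initial_simplex=v0+np.array([[0,0,0],[8,0,0],[0,8,0],[0,0,8]]),xatol=.1,fatol=1e-4))
        if best is None or o.fun<best.fun: best=o
    return np.array([best.x[0],best.x[1],best.x[2]/100]),best.fun
def overlay(s,items,col=(0,0,255),k=4):
    im=cv2.resize(s["pixels"][...,::-1],None,fx=k,fy=k,interpolation=cv2.INTER_CUBIC).copy()
    for name,q in items:
        for b in M[name]:
            p=(w2p(s,place(b,q))+.5)*k
            for i in range(8):
                for j in(1,2,4):
                    if not i&j: cv2.line(im,tuple(p[i].round().astype(int)),tuple(p[i|j].round().astype(int)),col,1,cv2.LINE_AA)
    return im
E
cat > m1.py <<'E'
from fit import *
S_={c:viewer.snapshot(c) for c in("scene","top")}
init=dict(case=(560,0,-.08),spanner=(446,-283,0.0),lever=(408,283,-.3)); res={}
for n in init:
    obs=[]
    for c in S_:
        L=viewer.outline_of(c,n)
        for d in L:
            y,x=np.where(d["pixels"]); e=w2p(S_[c],[*init[n][:2],20])[0]
            if np.hypot(x.mean()-e[0],y.mean()-e[1])<25: obs.append((S_[c],d["pixels"])); break
    print(n,len(obs))
    for o in [obs]+[[x] for x in obs]:
        q,f=fit(n,o,init[n]); print(" ",q.round(3),round(f,3)); res.setdefault(n,q)
np.save("q.npy",res,allow_pickle=True)
tiles=[]
for c in S_:
    im=overlay(S_[c],list(res.items()))
    for n in("case","spanner","lever"):
        u=(w2p(S_[c],[*res[n][:2],20])[0]*4).astype(int); w=200; t=im[u[1]-w:u[1]+w,u[0]-w:u[0]+w]; tiles.append(cv2.resize(t,(266,266)))
cv2.imwrite("pics/fit1.png",np.vstack([np.hstack(tiles[:3]),np.hstack(tiles[3:])]))
E
python3 m1.py
```

```text
case 2
  [ 5.72923e+02  2.28400e+00 -1.72000e-01] 0.077
  [ 5.70045e+02  1.11600e+00 -1.66000e-01] 0.041
  [ 5.74012e+02  3.08900e+00 -1.65000e-01] 0.017
spanner 2
  [ 4.52043e+02 -2.86893e+02 -1.37000e-01] 0.311
  [ 4.50272e+02 -2.87096e+02 -1.16000e-01] 0.12
  [ 4.56516e+02 -2.86338e+02 -1.57000e-01] 0.165
lever 2
  [ 4.05897e+02  2.82748e+02 -3.62000e-01] 0.197
  [ 4.04403e+02  2.82650e+02 -3.61000e-01] 0.087
  [ 4.07274e+02  2.83338e+02 -3.48000e-01] 0.065
```

View pics/fit1.png

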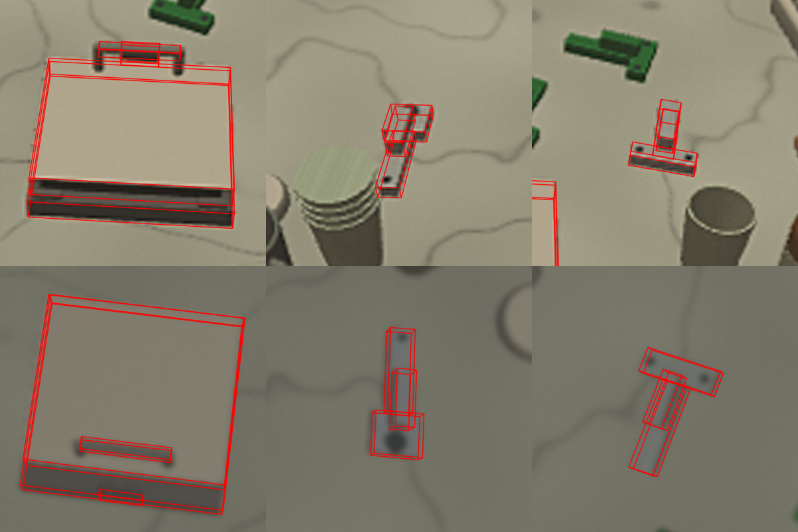

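Fit overlay: wireframes lie on the case (handle and tab match), the spanner (head towards the robot) and the lever (crossbar away from the robot). The green T's are elsewhere. Case ≈ (573, 2.5), yaw −0.168. I'm moving towards the tab now.

{"method": "move_arm", "body": {"moves": [0,0.27,-0.735,-0.12,-1,0,0.27,-0.735,-0.12,-1,0,0.27,-0.735,-0.12,-1,0,0.27,-0.735,-0.12,-1,0,0.27,-0.735,-0.12,-1,0,0.27,-0.735,-0.12,-1,0,0.27,-0.735,-0.12,-1,0,0.27,-0.735,-0.12,-1], "newtons": 30}}

```text
time: 2.8
ee_pos: [296.1, 379.3, 176.3]
eef_rot: [0.43, 0.903, 0.0, 0.0]
force: [0.3, 0.5, -0.3]
opening: 13.7
```

{"method": "move_arm", "body": {"moves": [0,0.27,-0.735,-0.12,-1,0,0.27,-0.735,-0.12,-1,0,0.27,-0.735,-0.12,-1,0,0.27,-0.735,-0.12,-1,0,0.27,-0.735,-0.12,-1,0,0.27,-0.735,-0.12,-1,0,0.27,-0.735,-0.12,-1,0,0.27,-0.735,-0.12,-1]}}

```text
time: 3.8
ee_pos: [382.6, 143.0, 137.6]
eef_rot: [0.663, 0.749, 0.0, 0.0]
force: [0.5, 0.6, 0.1]
opening: 0.3
```

{"method": "move_arm", "body": {"moves": [0,0.27,-0.735,-0.12,-1,0,0.27,-0.735,-0.12,-1,0,0.27,-0.735,-0.12,-1,0,0.27,-0.735,-0.12,-1,0,0,0,0,0]}}

```text
time: 4.42
ee_pos: [425.5, 24.5, 118.3]
eef_rot: [0.761, 0.648, -0.0, 0.0]
force: [-0.7, -0.0, -0.4]
opening: -0.0
```

{"method": "move_arm", "body": {"moves": [0,0,0,-0.93,0,0,0,0,-0.93,0,0,0,0,0,0,0,0.1725,-0.029,0,0,0,0.1725,-0.029,0,0,0,0.12,-0.02,0,0,0,0,0,0,0]}}

```text
time: 5.3
ee_pos: [444.8, 24.3, 44.7]
eef_rot: [0.759, 0.651, 0.001, 0.0]
force: [0.1, -0.7, -0.2]
opening: 0.7
```

{"method": "move_arm", "body": {"moves": [0,0.1,-0.017,0,0,0,0.1,-0.017,0,0,0,0,0,0,0]}}

```text
time: 5.68
ee_pos: [452.3, 22.8, 44.2]
eef_rot: [0.759, 0.651, 0.0, 0.0]
force: [0.7, -0.5, 0.6]
opening: 0.3
```

{"method": "move_arm", "body": {"moves": [0,0.1,-0.017,0,0,0,0,0,0,0]}}

```text
time: 5.92
ee_pos: [456.3, 22.2, 44.2]
eef_rot: [0.759, 0.651, 0.0, 0.0]
force: [0.3, -0.7, -0.0]
opening: 0.3
```

{"method": "move_arm", "body": {"moves": [0,0.1,-0.017,0,0,0,0,0,0,0]}}

```text
time: 6.18
ee_pos: [459.2, 21.6, 44.0]
eef_rot: [0.759, 0.651, -0.001, -0.001]
force: [-2.8, 0.4, 1.2]
opening: 0.4
```

{"method": "move_arm", "body": {"moves": [0,0.1,-0.017,0,0,0,0,0,0,0]}}

```text
time: 6.42
ee_pos: [463.4, 20.9, 44.0]
eef_rot: [0.759, 0.651, -0.0, -0.0]
force: [-4.7, 1.1, 1.9]
opening: 0.3
```

{"method": "move_arm", "body": {"moves": [0,0.1,-0.017,0,0,0,0,0,0,0]}}

```text
time: 6.68
ee_pos: [467.5, 20.2, 44.0]
eef_rot: [0.759, 0.651, -0.0, -0.0]
force: [-5.4, 0.7, 2.7]
opening: 0.6
```

```bash
python3 - <<'E'
from h import *
s=viewer.snapshot("scene"); save(s,"s1.png",(240,150,440,300),3)
E
```

```text
(no output)
```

View pics/s1.png

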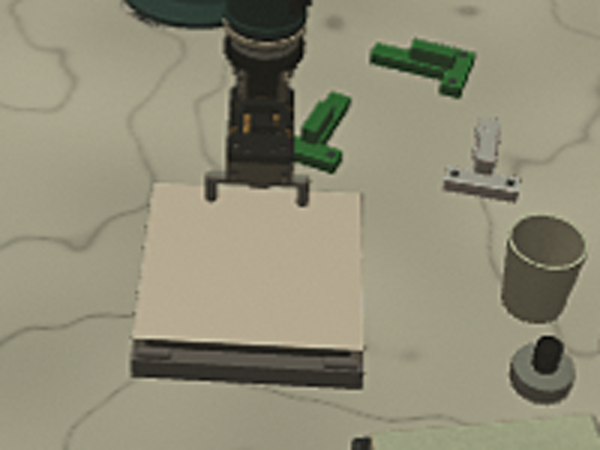

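{"method": "move_arm", "body": {"moves": [0,-0.5,0.085,0,0,0,-0.3,0.05,0.5,0,40,0,0,1,0,50,0,0,1,0,50,0,0,0.5,0,50,0,0,0,0]}}

```text
time: 7.48
ee_pos: [438.5, 25.9, 165.9]
eef_rot: [0.759, 0.651, 0.003, 0.002]
force: [0.6, -0.4, -0.7]
opening: 38.4
```

```bash
python3 - <<'E'
from fit import *
print(r.state()["ee_pos"])
q=[573,2.5,-.168]
def coverpts(th):
    a=np.array([-np.cos(th),np.sin(th)]); n=np.array([np.sin(th),np.cos(th)])
    P=[]
    for al,h,y in [(164,56,-45),(164,56,45),(180,24,-104),(180,24,104)]:
        xz=a*al+n*h; P.append([96+xz[0],y,26+xz[1]])
    return place(np.array(P),q)
tiles=[]
for c,b in (("scene",(250,170,410,290)),("top",(240,120,400,240))):
    s=viewer.snapshot(c); im=cv2.resize(s["pixels"][...,::-1],None,fx=4,fy=4,interpolation=cv2.INTER_CUBIC)
    for th,col in ((0,(0,255,0)),(.18,(0,0,255))):
        p=((w2p(s,coverpts(th))+.5)*4).round().astype(int); cv2.line(im,tuple(p[0]),tuple(p[1]),col,1); cv2.line(im,tuple(p[2]),tuple(p[3]),col,1)
    tiles.append(cv2.resize(im[b[1]*4:b[3]*4,b[0]*4:b[2]*4],(400,300)))
    for d in viewer.look_for(c,"cover_handle")[:2]: print(c,d["conf"],c2w(s,d["xyz"]).round())
cv2.imwrite("pics/s2.png",np.hstack(tiles))
print(coverpts(.18)[:2].mean(0))
E
```

```text
[438.53953882  25.90689627 165.90698896]
scene 0.75 [591.   1.  66.]
top 0.71 [626. -58.  61.]
[518.45419822  11.75089129 110.45609684]
```

View pics/s2.png

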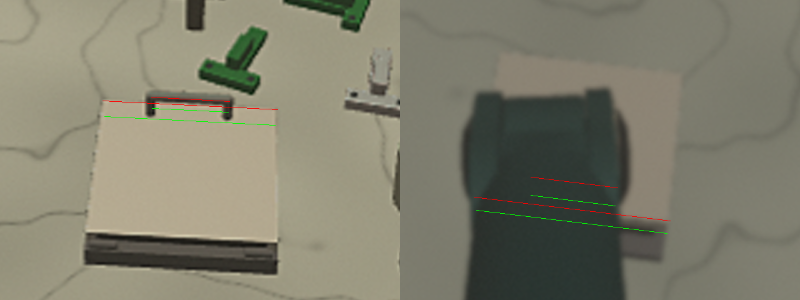

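{"method": "move_arm", "body": {"moves": [50,1,-0.176,0,0,50,1,-0.176,0,0,50,0,0,-0.5,0,50,0,0,-0.8,0,50,0,0,-0.48,0,50,0,0,0,0]}}

```text
time: 8.43
ee_pos: [514.3, 11.0, 90.7]
eef_rot: [0.759, 0.651, -0.002, -0.001]
force: [-0.6, -0.2, 1.2]
opening: 49.9
```

{"method": "move_arm", "body": {"moves": [0,0,0,0,0,0,0,0,0,0,0,0,0,0,0,0,0,0,0,0], "newtons": 15}}

```text
time: 8.93
ee_pos: [517.7, 11.4, 93.7]
eef_rot: [0.759, 0.651, 0.002, 0.002]
force: [10.6, -1.2, -5.8]
opening: 12.1
```

```bash
python3 - <<'E'
import numpy as np
f=np.radians(np.linspace(29.2,110.6,16)); X=-173*np.cos(f); Z=173*np.sin(f)
for dx,dz in zip(np.diff(X),np.diff(Z)): print(0,round(dx*.9859/40,3),round(-dx*.1672/40,3),round(dz/40,3),0,sep=", ",end=",  ")
E
```

```text
0, 0.213, -0.036, 0.348, 0,  0, 0.245, -0.042, 0.326, 0,  0, 0.274, -0.046, 0.301, 0,  0, 0.301, -0.051, 0.273, 0,  0, 0.325, -0.055, 0.243, 0,  0, 0.346, -0.059, 0.211, 0,  0, 0.364, -0.062, 0.176, 0,  0, 0.379, -0.064, 0.141, 0,  0, 0.391, -0.066, 0.104, 0,  0, 0.398, -0.068, 0.066, 0,  0, 0.403, -0.068, 0.027, 0,  0, 0.404, -0.068, -0.011, 0,  0, 0.401, -0.068, -0.05, 0,  0, 0.394, -0.067, -0.088, 0,  0, 0.384, -0.065, -0.126, 0,
```

{"method": "move_arm", "body": {"moves": [0,0.213,-0.036,0.348,0,0,0.245,-0.042,0.326,0,0,0.274,-0.046,0.301,0,0,0.301,-0.051,0.273,0,0,0.325,-0.055,0.243,0]}}

```text
time: 9.55
ee_pos: [568.2, 2.7, 153.4]
eef_rot: [0.759, 0.651, -0.002, -0.003]
force: [-7.7, 1.8, 7.9]
opening: 11.8
```

{"method": "move_arm", "body": {"moves": [0,0.346,-0.059,0.211,0,0,0.364,-0.062,0.176,0,0,0.379,-0.064,0.141,0,0,0.391,-0.066,0.104,0,0,0.398,-0.068,0.066,0]}}

```text
time: 10.18
ee_pos: [646.1, -10.7, 181.9]
eef_rot: [0.759, 0.651, 0.0, -0.0]
force: [-1.5, 1.0, 2.1]
opening: 11.5
```

{"method": "move_arm", "body": {"moves": [0,0.403,-0.068,0.027,0,0,0.404,-0.068,-0.011,0,0,0.401,-0.068,-0.05,0,0,0.394,-0.067,-0.088,0,0,0.384,-0.065,-0.126,0,0,0,0,0,0]}}

```text
time: 10.92
ee_pos: [726.0, -24.6, 170.9]
eef_rot: [0.759, 0.651, 0.0, 0.001]
force: [1.3, 0.9, 1.8]
opening: 11.4
```

{"method": "move_arm", "body": {"moves": [24,0,0,0,0,24,0,0,0.3,0,24,0,0,0.9,0,24,-0.2,0.03,1,0,24,-0.5,0.1,0,0,50,-0.5,0.1,0,0]}}

```text
time: 11.68
ee_pos: [676.2, -14.5, 260.5]
eef_rot: [0.759, 0.651, 0.001, 0.0]
force: [0.6, -0.8, -0.2]
opening: 31.9
```

```bash
python3 - <<'E'
from h import *
s=viewer.snapshot("scene"); save(s,"s3.png",(230,100,430,300),3)
s=viewer.snapshot("top"); print(s["view"][0][:1],r.state()["ee_pos"])
E
```

```text
[-0.04489265] [675.40214553 -13.96674903 260.29056239]
```

View pics/s3.png

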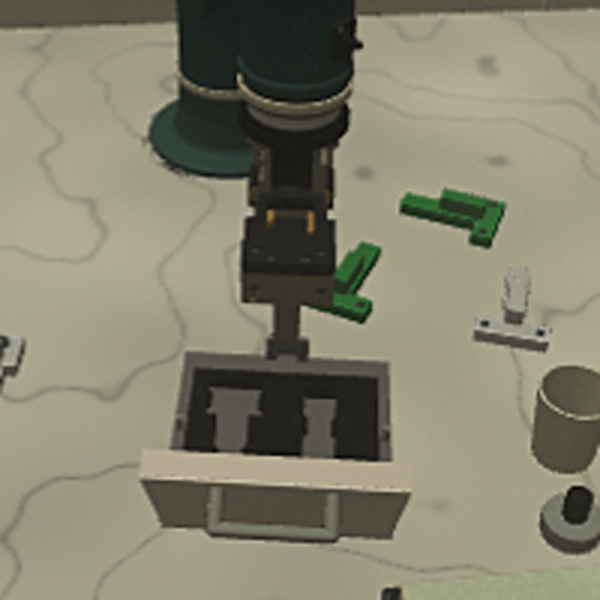

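{"method": "move_arm", "body": {"moves": [60,-0.336,0.371,-0.1375,0.98,60,-0.336,0.371,-0.1375,0.98,60,-0.336,0.371,-0.1375,0.98,60,-0.336,0.371,-0.1375,0.98,60,-0.336,0.371,-0.1375,0.98,60,-0.336,0.371,-0.1375,0.98,60,-0.336,0.371,-0.1375,0.98,60,-0.336,0.371,-0.1375,0.98]}}

```text
time: 12.78
ee_pos: [568.4, 105.0, 214.3]
eef_rot: [0.553, 0.833, 0.0, 0.0]
force: [-0.2, 0.6, 0.1]
opening: 60.1
```

{"method": "move_arm", "body": {"moves": [60,-0.336,0.371,-0.1375,0.98,60,-0.336,0.371,-0.1375,0.98,60,-0.336,0.371,-0.1375,0.98,60,-0.336,0.371,-0.1375,0.98,60,-0.336,0.371,-0.1375,0.98,60,-0.336,0.371,-0.1375,0.98,60,-0.336,0.371,-0.1375,0.98,60,-0.336,0.371,-0.1375,0.98]}}

```text
time: 13.78
ee_pos: [460.9, 223.7, 170.3]
eef_rot: [0.307, 0.952, 0.0, 0.0]
force: [-0.2, 0.6, 0.2]
opening: 60.1
```

{"method": "move_arm", "body": {"moves": [60,-0.336,0.371,-0.1375,0.98,60,-0.336,0.371,-0.1375,0.98,60,-0.336,0.371,-0.1375,0.98,60,-0.336,0.371,-0.1375,0.98,60,0,0,0,0,60,0,0,0,0]}}

```text
time: 14.52
ee_pos: [408.5, 281.8, 148.7]
eef_rot: [0.177, 0.984, -0.0, 0.0]
force: [-0.1, 0.5, -0.3]
opening: 59.7
```

```bash
python3 - <<'E'
from fit import *
import pickle
print(r.state()["ee_pos"],r.state()["eef_rot"])
S_={c:viewer.snapshot(c) for c in("scene","top")}; pickle.dump(S_,open("S3.pkl","wb"))
for n in ("spanner_cutout","lever_cutout"): 
    for c in S_: print(c,n,[(round(d["conf"],2),c2w(S_[c],d["xyz"]).round().tolist()) for d in viewer.look_for(c,n)][:3])
s=S_["top"]; im=cv2.convertScaleAbs(cv2.resize(s["pixels"][120:250,240:380,::-1],None,fx=4.4,fy=4.4,interpolation=cv2.INTER_CUBIC),alpha=1.6)
cv2.imwrite("pics/t3.png",im)
E
```

```text
[408.51373238 281.7556103  148.74471541] [ 1.77380685e-01  9.84142268e-01 -3.16501911e-05  2.96331416e-04]
scene spanner_cutout [(0.63, [601.0, -10.0, 37.0])]
top spanner_cutout [(0.67, [653.0, -5.0, 24.0])]
scene lever_cutout [(0.86, [599.0, -10.0, 36.0])]
top lever_cutout [(0.93, [655.0, -12.0, 22.0]), (0.56, [667.0, 343.0, 121.0]), (0.39, [609.0, -308.0, 127.0])]
```

View pics/t3.png

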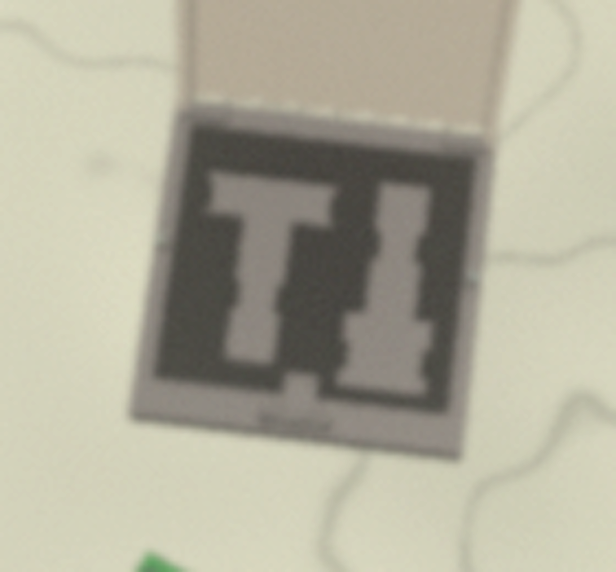

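```bash
cat > cut.py <<'E'
from fit import *
import pickle
s=pickle.load(open("S3.pkl","rb"))["top"]
g=cv2.cvtColor(s["pixels"],cv2.COLOR_RGB2GRAY).astype(np.float32)
x0,y0,x1,y1=250,130,370,235; G=g[y0:y1,x0:x1]
lo,hi=np.percentile(G[20:75,25:80],[5,95]); print(lo,hi)
T=cv2.resize(np.clip((G-lo)/(hi-lo),0,1),None,fx=S,fy=S,interpolation=cv2.INTER_CUBIC)
A=dict(spanner=[(-60,-8,-28,28),(-14,82,-16,16)],lever=[(-78,23,-16,16),(17,49,-43,43)])
def lay(n,q,z):
    m=np.zeros(T.shape,np.uint8)
    for a in A[n]:
        p=(w2p(s,place(B(*a,0,0)[[0,2,6,4]],[*q,z]))-[x0,y0]+.5)*S
        cv2.fillConvexPoly(m,p.round().astype(np.int32),1)
    return m
out={}
for n,q0 in dict(lever=(585,44,-.168),spanner=(572,-53,-.168)).items():
    u=(w2p(s,[*q0[:2],16])[0]-[x0,y0]+.5)*S
    roi=cv2.dilate(lay(n,q0,24),np.ones((61,61)))>0
    def cost(v):
        q=[v[0],v[1],v[2]/100]; m=cv2.GaussianBlur((lay(n,q,24)&lay(n,q,8)).astype(np.float32),(0,0),S*.7)
        return np.abs(m-T)[roi].mean()
    v0=np.array([q0[0],q0[1],q0[2]*100]); best=None
    for k in range(3):
        o=minimize(cost,v0,method="Nelder-Mead",options=dict(initial_simplex=v0+np.array([[0,0,0],[6,0,0],[0,6,0],[0,0,6]])*(1 if k!=1 else -1),xatol=.05,fatol=1e-5)); v0=o.x
    q=np.array([o.x[0],o.x[1],o.x[2]/100]); out[n]=q; print(n,q.round(3),round(o.fun,4))
# case outline from light rim: refit with dark-insert region at z=24
d=out["lever"]-[573,2.5,0]
np.save("cut.npy",out,allow_pickle=True)
c=[573,2.5,-.168]
for n in out:
    e=out[n][:2]-c[:2]; print(n,"in case",(e@[[np.cos(c[2])],[np.sin(c[2])]]).round(1),(e@[[-np.sin(c[2])],[np.cos(c[2])]]).round(1))
im=cv2.convertScaleAbs(cv2.resize(s["pixels"][y0:y1,x0:x1,::-1],None,fx=S/2*1.0,fy=S/2*1.0,interpolation=cv2.INTER_CUBIC),alpha=1.6)
for n in out:
    for z,col in((24,(0,0,255)),(8,(0,255,0))):
        cs,_=cv2.findContours(cv2.resize(lay(n,out[n],z),None,fx=.5,fy=.5),cv2.RETR_EXTERNAL,cv2.CHAIN_APPROX_NONE); cv2.drawContours(im,cs,-1,col,1)
p=((w2p(s,place(B(-106,106,-106,106,24,24)[[0,2,6,4]],c))-[x0,y0]+.5)*S/2).round().astype(np.int32); cv2.polylines(im,[p],True,(255,0,0),1)
cv2.imwrite("pics/cut.png",im)
E
python3 cut.py
```

```text
44.0 86.0
lever [ 5.92921e+02  3.73930e+01 -1.70000e-01] 0.0996
spanner [ 5.52441e+02 -4.31010e+01 -1.67000e-01] 0.145
lever in case [13.8] [37.7]
spanner in case [-12.6] [-48.4]
```

View pics/cut.png

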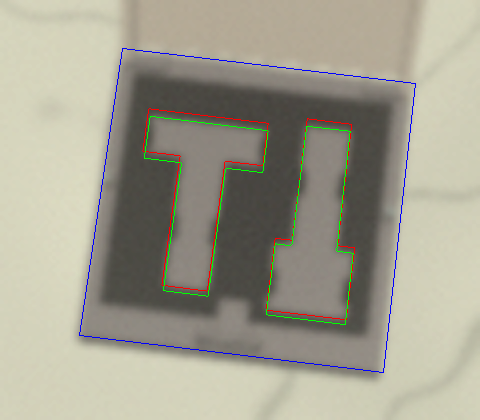

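Both cutouts show clearly: the T at about (290,260) in the crop and the spanner shape at about (390,290). The fitted outlines lie on them within a pixel. Gripping the lever.

{"method": "move_arm", "body": {"moves": [50,-0.065,0.025,-0.8,0,50,0,0,-0.8,0,50,0,0,-0.8,0,50,0,0,-0.6,0,50,0,0,-0.22,0,50,0,0,0,0]}}

```text
time: 15.58
ee_pos: [405.5, 282.9, 19.7]
eef_rot: [0.177, 0.984, -0.0, -0.0]
force: [0.4, -0.4, 0.6]
opening: 50.1
```

{"method": "move_arm", "body": {"moves": [0,0,0,0,0,0,0,0,0,0,0,0,0,0,0,0,0,0,0,0,0,0,0,0,0], "newtons": 40}}

```text
time: 16.2
ee_pos: [405.6, 283.3, 20.3]
eef_rot: [0.177, 0.984, 0.0, 0.0]
force: [-0.6, -1.4, 6.4]
opening: 20.2
```

{"method": "move_arm", "body": {"moves": [0,0,0,0.8,0,0,0,0,1,0,0,0.663,-0.881,0,0.9,0,0.663,-0.881,0,0.9,0,0.663,-0.881,0,0.88,0,0.663,-0.881,0,0,0,0.663,-0.881,0,0,0,0.663,-0.881,0,0]}}

```text
time: 17.2
ee_pos: [564.9, 70.5, 91.4]
eef_rot: [0.084, 0.996, -0.0, -0.0]
force: [1.2, 0.1, -1.6]
opening: 19.8
```

{"method": "move_arm", "body": {"moves": [0,0.663,-0.881,0,0,0,0,0,0,0,0,0,0,0,0]}}

```text
time: 17.58
ee_pos: [590.1, 36.9, 91.1]
eef_rot: [0.084, 0.996, 0.0, -0.001]
force: [0.3, -0.2, -1.7]
opening: 19.7
```

```bash
python3 - <<'E'
from fit import *
st=r.state(); print(st["ee_pos"],st["eef_rot"],st["force"],st["opening"])
e=st["ee_pos"]; q=[e[0],e[1],-.1685,e[2]-20]
s=viewer.snapshot("scene"); im=overlay(s,[("lever",q)]); t=viewer.snapshot("top"); im2=overlay(t,[("lever",q)])
def cr(s,im): u=(w2p(s,[*e[:2],40])[0]*4).astype(int); return im[u[1]-260:u[1]+180,u[0]-200:u[0]+200]
L=viewer.outline_of("scene","lever"); 
cv2.imwrite("pics/held.png",np.hstack([cr(s,im),cr(t,im2)]))
E
```

```text
[590.14743988  36.8852034   91.13572541] [ 8.42493195e-02  9.96444332e-01  1.46662645e-04 -8.51205186e-04] [ 0.34381693 -0.15732258 -1.74348304] 19.675705057758577
```

View pics/held.png

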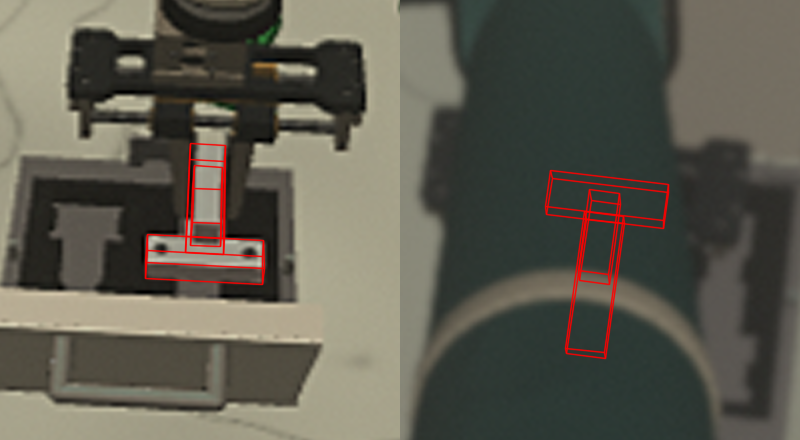

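```bash
cat > cut2.py <<'E'
from fit import *
import pickle
s=pickle.load(open("S3.pkl","rb"))["scene"]
g=cv2.cvtColor(s["pixels"],cv2.COLOR_RGB2GRAY).astype(np.float32)
cut=np.load("cut.npy",allow_pickle=True).item()
A=dict(spanner=[(-60,-8,-28,28),(-14,82,-16,16)],lever=[(-78,23,-16,16),(17,49,-43,43)])
x0,y0,x1,y1=280,215,370,256
def lay(n,q,z):
    m=np.zeros(((y1-y0)*S,(x1-x0)*S),np.uint8)
    for a in A[n]:
        p=(w2p(s,place(B(*a,0,0)[[0,2,6,4]],[*q,z]))-[x0,y0]+.5)*S
        cv2.fillConvexPoly(m,p.round().astype(np.int32),1)
    return m
G=g[y0:y1,x0:x1]
# cover-edge row per column: brightest jump; print a column profile for each tool
for n in cut:
    u=w2p(s,[*cut[n][:2],8])[0]; print(n,u.round(1),g[205:262,int(u[0])].astype(int).tolist())
R=int(__import__("sys").argv[1]) if len(__import__("sys").argv)>1 else 30
T=cv2.resize(G,None,fx=S,fy=S,interpolation=cv2.INTER_CUBIC)
Ls={n:(cv2.dilate(lay(n,[*cut[n][:2],-.1685],24),np.ones((41,41)))>0) for n in cut}
for n in cut:
    roi=Ls[n].copy(); roi[R*S:]=False
    v=T[roi]; lo,hi=np.percentile(v,[8,92]); Tn=np.clip((T-lo)/(hi-lo),0,1)
    def cost(d):
        q=[cut[n][0]+d[0],cut[n][1]+d[1],-.1685]; m=cv2.GaussianBlur((lay(n,q,24)&lay(n,q,8)).astype(np.float32),(0,0),S*.6); return np.abs(m-Tn)[roi].mean()
    b=min(((cost((a,c)),a,c) for a in np.arange(-8,6.1,.5) for c in np.arange(-5,5.1,.5))); print(n,lo,hi,b, cost((0,0)))
E
python3 cut2.py
```

```text
lever [336.4 251.7] [165, 160, 160, 158, 158, 158, 158, 157, 157, 157, 156, 157, 157, 165, 109, 83, 82, 87, 87, 76, 37, 34, 35, 36, 33, 32, 29, 32, 86, 88, 85, 86, 85, 84, 85, 86, 84, 84, 86, 86, 85, 85, 84, 84, 84, 85, 81, 95, 172, 170, 167, 168, 167, 167, 167, 169, 174]
spanner [307.6 243.6] [161, 161, 160, 159, 159, 157, 157, 157, 157, 156, 157, 157, 159, 90, 82, 85, 88, 92, 48, 36, 36, 35, 34, 30, 48, 87, 87, 85, 85, 85, 85, 86, 85, 85, 86, 87, 85, 86, 87, 87, 85, 86, 85, 85, 84, 76, 146, 172, 171, 170, 170, 168, 168, 168, 170, 196, 84]
lever 30.219948348999026 87.3514599609375 (np.float64(0.10904136991951645), np.float64(-1.0), np.float64(-2.5)) 0.131523701441497
spanner 31.770640716552734 88.05412902832032 (np.float64(0.08271455759524836), np.float64(-1.5), np.float64(-2.5)) 0.10580871014249942
```

{"method": "move_arm", "body": {"moves": [0,0.0375,-0.0475,0,0,0,0,0,-0.6,0,0,0,0,-0.5,0,0,0,0,0,0,0,0,0,0,0]}}

```text
time: 18.35
ee_pos: [592.8, 34.6, 48.1]
eef_rot: [0.084, 0.996, 0.0, 0.0]
force: [-0.3, 0.2, -1.4]
opening: 19.6
```

{"method": "move_arm", "body": {"moves": [0,0,0,-0.1,0,0,0,0,0,0]}}

```text
time: 18.6
ee_pos: [592.6, 34.5, 44.0]
eef_rot: [0.084, 0.996, 0.0, 0.0]
force: [-0.3, 0.1, -1.5]
opening: 19.5
```

{"method": "move_arm", "body": {"moves": [0,0,0,-0.1,0,0,0,0,0,0]}}

```text
time: 18.85
ee_pos: [592.3, 34.5, 39.6]
eef_rot: [0.084, 0.996, -0.0, -0.0]
force: [0.5, -0.7, -1.3]
opening: 19.6
```

{"method": "move_arm", "body": {"moves": [0,0,0,-0.075,0,0,0,0,0,0]}}

```text
time: 19.1
ee_pos: [593.0, 34.5, 37.4]
eef_rot: [0.084, 0.996, 0.0, 0.0]
force: [0.3, -0.5, 3.4]
opening: 20.1
```

{"method": "move_arm", "body": {"moves": [0,0,0,-0.075,0,0,0,0,0,0]}}

```text
time: 19.35
ee_pos: [593.6, 34.5, 34.7]
eef_rot: [0.084, 0.996, 0.0, 0.001]
force: [0.0, -0.2, 5.4]
opening: 19.8
```

{"method": "move_arm", "body": {"moves": [0,0,0,-0.075,0,0,0,0,0,0]}}

```text
time: 19.6
ee_pos: [593.7, 34.4, 31.5]
eef_rot: [0.084, 0.996, 0.0, 0.001]
force: [0.5, 0.0, 3.5]
opening: 19.6
```

{"method": "move_arm", "body": {"moves": [0,0,0,-0.075,0,0,0,0,0,0]}}

```text
time: 19.85
ee_pos: [593.7, 34.5, 28.4]
eef_rot: [0.084, 0.996, 0.0, 0.001]
force: [1.8, -0.6, 3.0]
opening: 19.6
```

{"method": "move_arm", "body": {"moves": [0,0,0,-0.075,0,0,0,0,0,0]}}

```text
time: 20.1
ee_pos: [593.7, 34.5, 28.3]
eef_rot: [0.084, 0.996, 0.0, 0.001]
force: [-5.8, 0.2, 26.8]
opening: 19.8
```

{"method": "move_arm", "body": {"moves": [0,0,0,-0.075,0,0,0,0,0,0]}}

```text
time: 20.35
ee_pos: [593.8, 34.5, 28.1]
eef_rot: [0.084, 0.996, 0.001, 0.001]
force: [-14.4, -1.3, 49.2]
opening: 19.6
```

{"method": "move_arm", "body": {"moves": [0,0,0,0.14,0,45,0,0,0.05,0,45,0,0,0,0,45,0,0,0.5,0,45,0,0,1,0,60,0,0,1,0]}}

```text
time: 21.1
ee_pos: [592.4, 34.5, 131.1]
eef_rot: [0.084, 0.996, -0.0, -0.0]
force: [-0.3, -0.9, -0.3]
opening: 52.7
```

```bash
python3 - <<'E'
from fit import *
S_={c:viewer.snapshot(c) for c in("scene","top")}
tiles=[]
for c in S_:
    s=S_[c]; L=viewer.outline_of(c,"spanner"); d=[l for l in L if abs(np.where(l["pixels"])[1].mean()-w2p(s,[453,-287,15])[0][0])<25]
    for l in d[:1]:
        print(c,l["conf"],fit("spanner",[(s,l["pixels"])],(453,-287,-.14)))
    q={"scene":(450.3,-287.1,-.12),"top":(456,-286.3,-.15)}[c]
    im=overlay(s,[],k=8); u=(w2p(s,[453,-287,15])[0]*8).astype(int)
    im2=overlay(s,[("spanner",q)],k=8)
    if d:
        m=cv2.resize(d[0]["pixels"].astype(np.uint8),None,fx=8,fy=8,interpolation=cv2.INTER_NEAREST); cs,_=cv2.findContours(m,cv2.RETR_EXTERNAL,cv2.CHAIN_APPROX_NONE); cv2.drawContours(im,cs,-1,(0,255,255),1)
    w=(200,270)
    tiles+= [cv2.convertScaleAbs(i[u[1]-w[1]:u[1]+w[1],u[0]-100:u[0]+100],alpha=1.4 if c=="scene" else 2) for i in(im,im2)]
cv2.imwrite("pics/sp.png",np.hstack(tiles))
s=S_["scene"]; save(s,"lev.png",(270,200,380,290),6)
np.save("S4.npy",S_,allow_pickle=True)
E
```

```text
scene 0.91 (array([ 4.49383354e+02, -2.87334740e+02, -1.31385601e-01]), np.float64(0.11623938106796117))
top 0.96 (array([ 4.53934560e+02, -2.86198628e+02, -1.70670920e-01]), np.float64(0.11254528985507246))
```

View pics/sp.png

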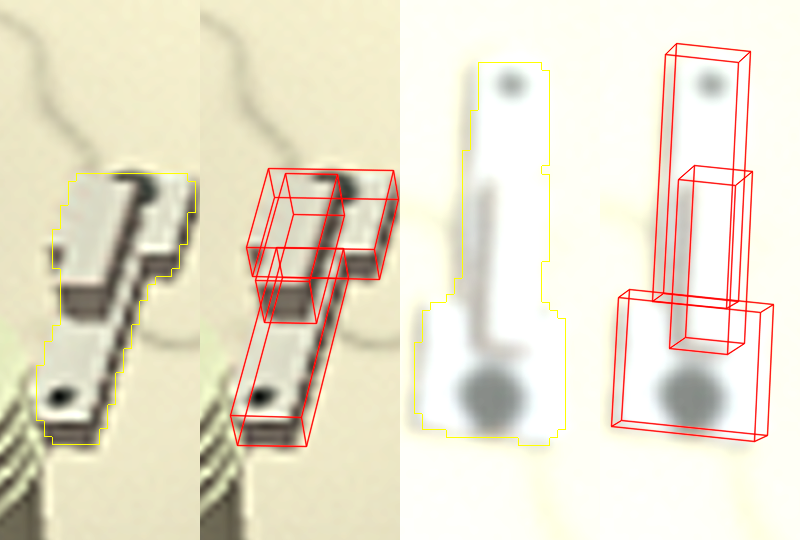

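{"method": "move_arm", "body": {"moves": [60,-0.393,-0.893,0,0.33,60,-0.393,-0.893,0,0,60,-0.393,-0.893,0,0,60,-0.393,-0.893,0,0,60,-0.393,-0.893,0,0,60,-0.393,-0.893,0,0,60,-0.393,-0.893,0,0,60,-0.393,-0.893,0,0]}}

```text
time: 22.3
ee_pos: [465.2, -251.8, 128.3]
eef_rot: [0.073, 0.997, 0.0, -0.001]
force: [-0.0, -0.1, 0.0]
opening: 59.8
```

{"method": "move_arm", "body": {"moves": [55,-0.393,-0.893,0,0,55,0,0,0,0,55,0,0,0,0]}}

```text
time: 22.68
ee_pos: [450.8, -285.9, 128.6]
eef_rot: [0.073, 0.997, 0.001, -0.001]
force: [-0.1, 0.6, -0.3]
opening: 55.5
```

View pics/lev.png

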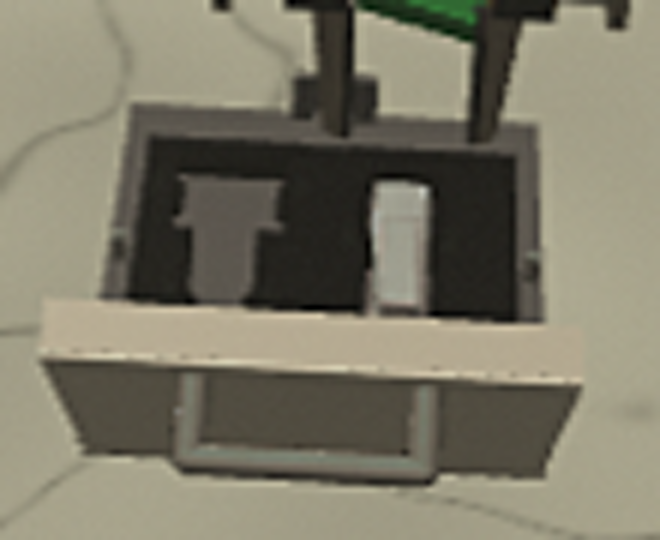

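The lever sits in its slot, with stem and rib centred at about (400,245) in the crop. Gripping the spanner next.

{"method": "move_arm", "body": {"moves": [50,0,-0.025,-0.8,0,50,0,0,-0.8,0,50,0,0,-0.7,0,50,0,0,-0.4,0,50,0,0,0,0]}}

```text
time: 23.3
ee_pos: [450.8, -286.7, 20.4]
eef_rot: [0.072, 0.997, 0.001, -0.001]
force: [-0.6, 0.4, -0.7]
opening: 50.2
```

{"method": "move_arm", "body": {"moves": [0,0,0,0,0,0,0,0,0,0,0,0,0,0,0,0,0,0,0,0,0,0,0,0,0]}}

```text
time: 23.92
ee_pos: [451.5, -288.1, 22.1]
eef_rot: [0.073, 0.997, -0.0, 0.001]
force: [-0.6, 1.1, 6.4]
opening: 19.4
```

{"method": "move_arm", "body": {"moves": [0,0,0,0.8,0,0,0,0,1,0,0,0.358,0.865,0,-0.31,0,0.358,0.865,0,0,0,0.358,0.865,0,0,0,0.358,0.865,0,0,0,0.358,0.865,0,0,0,0.358,0.865,0,0]}}

```text
time: 24.92
ee_pos: [536.9, -79.3, 93.1]
eef_rot: [0.084, 0.997, -0.0, -0.0]
force: [-0.2, 0.3, -1.5]
opening: 19.6
```

{"method": "move_arm", "body": {"moves": [0,0.358,0.865,0,0,0,0,0,0,0,0,0,0,0,0]}}

```text
time: 25.3
ee_pos: [550.7, -46.4, 93.1]
eef_rot: [0.084, 0.996, -0.0, -0.0]
force: [-0.3, 0.1, -1.8]
opening: 19.6
```

```bash
python3 - <<'E'
from fit import *
st=r.state(); e=st["ee_pos"]; print(e,st["eef_rot"],st["force"],st["opening"])
s=viewer.snapshot("scene"); q=[e[0],e[1],-.1685,e[2]-21]
L=viewer.outline_of("scene","spanner"); print([(l["conf"],l["pixels"].sum()) for l in L])
if L:
    m=L[0]["pixels"]; b=box_of(m); M["spanner"]
    def cost(v): return np.abs(sil(s,"spanner",[v[0],v[1],-.1685,e[2]-21],b)-m[b[1]:b[3],b[0]:b[2]]).sum()
    o=minimize(cost,e[:2],method="Nelder-Mead",options=dict(initial_simplex=e[:2]+np.array([[0,0],[5,0],[0,5]]),xatol=.1)); print(o.x-e[:2],o.fun/m.sum(),cost(e[:2])/m.sum())
im=overlay(s,[("spanner",q)],k=6); u=(w2p(s,[*e[:2],60])[0]*6).astype(int)
cv2.imwrite("pics/held2.png",im[u[1]-220:u[1]+180,u[0]-200:u[0]+250])
E
```

```text
[550.66093693 -46.43238412  93.0556521 ] [ 8.36628792e-02  9.96493929e-01 -3.56688755e-04 -4.94766544e-04] [-0.26048494  0.08102884 -1.82893285] 19.630469973690484
[(0.92, np.int64(308)), (0.2, np.int64(4220))]
[-1.92138672 -0.19042969] 0.6099837662337663 0.6173396915584416
```

{"method": "move_arm", "body": {"moves": [0,0.025,0,-0.6,0,0,0,0,-0.5,0,0,0,0,0,0,0,0,0,-0.1,0,0,0,0,0,0]}}

```text
time: 26.02
ee_pos: [552.6, -46.1, 46.0]
eef_rot: [0.084, 0.996, 0.0, 0.0]
force: [-0.5, -0.0, -1.4]
opening: 19.4
```

{"method": "move_arm", "body": {"moves": [0,0,0,-0.1,0,0,0,0,0,0]}}

```text
time: 26.28
ee_pos: [552.2, -45.7, 41.4]
eef_rot: [0.083, 0.997, 0.0, -0.0]
force: [0.3, -0.5, -1.6]
opening: 19.4
```

{"method": "move_arm", "body": {"moves": [0,0,0,-0.075,0,0,0,0,0,0]}}

```text
time: 26.52
ee_pos: [552.9, -45.8, 39.0]
eef_rot: [0.084, 0.997, 0.0, 0.001]
force: [-0.4, -0.5, 2.6]
opening: 19.4
```

{"method": "move_arm", "body": {"moves": [0,0,0,-0.075,0,0,0,0,0,0]}}

```text
time: 26.78
ee_pos: [553.4, -45.9, 36.2]
eef_rot: [0.084, 0.997, 0.0, 0.001]
force: [-1.3, -1.0, 4.7]
opening: 19.7
```

{"method": "move_arm", "body": {"moves": [0,0,0,-0.075,0,0,0,0,0,0]}}

```text
time: 27.02
ee_pos: [553.5, -45.9, 33.0]
eef_rot: [0.084, 0.997, -0.0, 0.001]
force: [-0.1, -0.2, 3.4]
opening: 19.9
```

{"method": "move_arm", "body": {"moves": [0,0,0,-0.075,0,0,0,0,0,0]}}

```text
time: 27.28
ee_pos: [553.3, -45.9, 30.1]
eef_rot: [0.084, 0.997, 0.0, 0.001]
force: [1.2, -0.4, 6.2]
opening: 19.4
```

{"method": "move_arm", "body": {"moves": [0,0,0,-0.075,0,0,0,0,0,0]}}

```text
time: 27.52
ee_pos: [553.4, -45.9, 30.0]
eef_rot: [0.084, 0.996, 0.001, 0.001]
force: [-8.2, 0.6, 32.7]
opening: 19.8
```

{"method": "move_arm", "body": {"moves": [0,0,0,0.075,0,45,0,0,0.05,0,45,0,0,0,0,45,0,0,0.5,0,45,0,0,1,0,45,0,0,1,0,0,0,0,0,0,0,0,0,0,0]}}

```text
time: 28.52
ee_pos: [551.5, -45.6, 130.6]
eef_rot: [0.083, 0.997, 0.0, -0.001]
force: [0.4, 0.6, -1.1]
opening: 27.5
```

{"method": "move_arm", "body": {"moves": [0,0.49,-0.08,-0.6,0,0,0,0,-0.8,0,0,0,0,-0.6,0,0,0,0,0,0,0,0,0,-0.1,0,0,0,0,0,0]}}

```text
time: 29.28
ee_pos: [571.4, -48.9, 46.9]
eef_rot: [0.084, 0.997, -0.0, -0.0]
force: [0.8, -0.7, 0.5]
opening: 0.8
```

{"method": "move_arm", "body": {"moves": [0,0,0,-0.05,0,0,0,0,0,0]}}

```text
time: 29.52
ee_pos: [571.8, -49.0, 46.4]
eef_rot: [0.084, 0.997, 0.0, -0.0]
force: [-3.2, -0.1, 10.0]
opening: 0.3
```

{"method": "move_arm", "body": {"moves": [0,0,0,0.3,0,0,-0.985,0.165,0,0,0,0,0,0,0,0,0,0,-0.3,0,0,0,0,0,0]}}

```text
time: 30.15
ee_pos: [534.4, -42.4, 46.4]
eef_rot: [0.084, 0.996, 0.0, 0.001]
force: [-2.6, 0.3, 13.5]
opening: 0.3
```

{"method": "move_arm", "body": {"moves": [0,0,0,0.8,0,0,0.52,1,0,0,0,0.52,1,0,0,0,0,0,0,0,0,0,0,-0.75,0,0,0,0,0,0,0,0,0,-0.05,0,0,0,0,0,0]}}

```text
time: 31.15
ee_pos: [574.8, 36.5, 46.4]
eef_rot: [0.084, 0.996, -0.0, 0.0]
force: [-2.7, -0.1, 10.5]
opening: 0.2
```

{"method": "move_arm", "body": {"moves": [0,0,0,0.3,0,0,0.89,-0.15,0,0,0,0,0,0,0,0,0,0,-0.3,0,0,0,0,0,0]}}

```text
time: 31.78
ee_pos: [609.7, 31.3, 46.4]
eef_rot: [0.084, 0.996, 0.0, 0.0]
force: [-1.8, -1.6, 10.8]
opening: 0.5
```

Both ribs measure 46.4 mm at both ends with about 10 N on them, so both tools are home and level. I'm retreating and taking the last look.

{"method": "move_arm", "body": {"moves": [0,0,0,0.9,0,0,0,0,1,0,0,-0.5,0.8,0.6,0,0,-0.7,0.9,0,0,0,-0.7,0.9,0,0,0,-0.7,0.9,0,0,0,-0.7,0.9,0,0,0,-0.7,0.9,0,0]}}

```text
time: 32.78
ee_pos: [447.2, 244.1, 144.4]
eef_rot: [0.083, 0.997, -0.001, -0.001]
force: [0.1, 0.2, -0.1]
opening: 0.2
```

{"method": "move_arm", "body": {"moves": [0,-0.3,0.8,0,0,0,-0.3,0.8,0,0,0,0,0,0,0,0,0,0,0,0]}}

```text
time: 33.28
ee_pos: [425.2, 306.4, 144.7]
eef_rot: [0.084, 0.996, -0.001, -0.0]
force: [0.1, 0.8, 0.5]
opening: 0.7
```

```bash
python3 - <<'E'
from fit import *
S_={c:viewer.snapshot(c) for c in("scene","top")}
s=S_["scene"]
a=cv2.resize(s["pixels"][150:300,130:500,::-1],(800,324),interpolation=cv2.INTER_CUBIC)
t=S_["top"]; b=cv2.convertScaleAbs(cv2.resize(t["pixels"][105:245,140:485,::-1],(800,276),interpolation=cv2.INTER_CUBIC),alpha=1.6)
cv2.imwrite("pics/end.png",np.vstack([a,b[:276]]))
for n in["cup_a","cup_stack","syrup","spoon","lid_pile","jug","puck"]: print(n,[(round(d["conf"],2),c2w(t,d["xyz"]).round().tolist()) for d in viewer.look_for("top",n)][:1])
print(r.state()["force"],r.state()["ee_pos"])
E
```

```text
cup_a [(0.81, [614.0, 284.0, 48.0])]
cup_stack [(0.56, [606.0, -309.0, 127.0])]
syrup [(0.83, [669.0, 342.0, 121.0])]
spoon [(0.46, [563.0, 426.0, 8.0])]
lid_pile [(0.25, [663.0, 341.0, 122.0])]
jug [(0.74, [679.0, -431.0, 62.0])]
puck [(0.69, [698.0, 257.0, 23.0])]
[ 0.42836099 -0.37595635 -0.83468648] [425.88182392 307.33965101 145.46666405]
```

View pics/end.png

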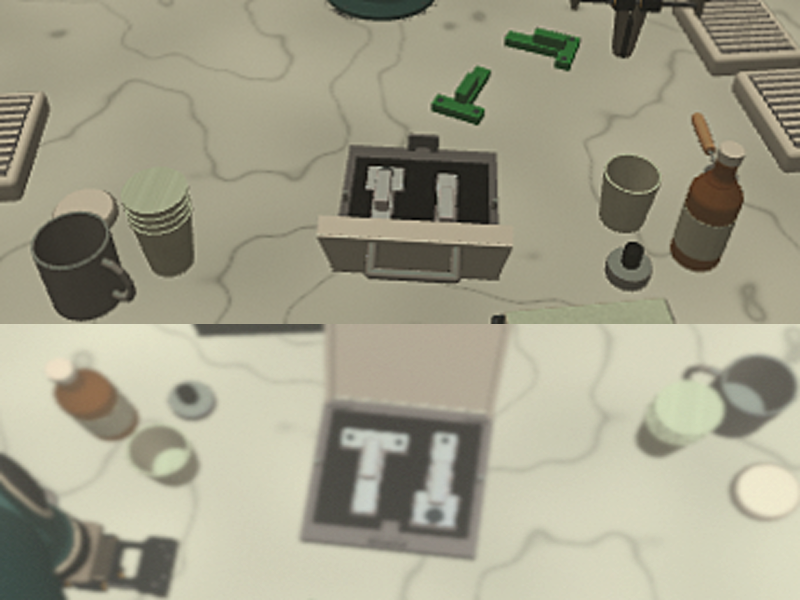

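Both tools sit in their own cutouts, the cover leans open, and the bystanders I can see stand where they did. The arm covers part of the spoon in the top view, and I never went near it low down.

```bash
python3 -c "
from station import job
print(job.job_done())"
```

```text
the job is handed in; nothing more can be done
None
```

I handed the job in at about 34 s of the 72 s. Both tools are home in their cutouts, the cover is open and the arm is clear. No verdict was reported.

**What I did:** I pressed the tab in about 9–10 mm, at about 5.4 N, and the cover sprang up. I swung it by its handle to about 1.6 rad, and it fell open from there. I then set the lever and after it the spanner into their own cutouts and pressed each down to the floor.

**Checks that passed:**
- **Tools:** I pressed both ends of each rib with about 10–13 N. All four points read 46.4 mm, against 46 mm for a tool fully home, so both are flush and level.
- **Last pictures:** they show both tools in their own cutouts and the cover leaning back. The mug, cups, bottle and weight are within 7 mm of where they were first seen. The lid pile looks unmoved in the picture.

**Checks that disagreed:**
- **Camera offset:** the two cameras differed by 1–3 mm on the case and by up to 6 mm on the spanner. I mostly followed the scene camera, and both tools went in without sideways force.
- **Held lever:** in the picture its stem end looked a little high. It seated level.
- **Spanner before insertion:** a fit of it in the gripper was inconclusive because the fingers hid part of it.
- **Spoon and lid pile:** at the end the network gave false or shifted positions for both, with low confidence. The arm hid part of the spoon in the top view, so I could not confirm its position, but the gripper never went low near it.

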